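# Third hand at the tin tray: fill the row and hold the end stop

### The job

Stand the loose red tin in the black display tray behind the two green ones, upright, and let go of it, then stand the end stop behind it with its steel face against the tin, so that the three tins make one closed row. Push the end stop along the tray so that the row presses the spring pusher with a steady ten newtons or so (the red pointer comes to the green mark; never drive the pusher to the end of its travel), and finish while still holding it there, upright with its foot flat on the tray floor, so that I can screw it down. Leave the jar, the tape core and the screwdriver alone.

Things in the scene. Friction and masses are not known exactly. Their poses are not given: they have to be found in the camera images.
- tray: Black tray fixed to the table, 400 long (its y), 75 wide. Origin under its centre, z up. Channel along y, 58 wide, floor 5 above the table; walls 16 high, then flared to lips 31 above the table. Open at the -y end; blue spring housing, 60 high, at y 164 to 200. Green tins' centres start at y +74 and +23; behind them (y -2 to -200) it is free for red tin, then end stop; push to +y.
- pusher (a joint): Yellow pusher plate (50 wide, 10 thick, 62 high) sliding along the tray's +y: 0 at rest, 0.050 m at its end. Spring of 450 N/m, no preload: 10 N at 0.022 m. A red pointer on it runs over a white scale beside the tray; the green mark there means 0.018 to 0.028 m. Friction of the tins adds up to about 2 N to the push needed.
- pusher_face (a point): Centre of the pusher plate's face that touches the first tin; at the start at tray y = +100, 32 above the table. Moves with the pusher.
- tin_a: Green square tin, closed, 50 x 50 x 85 high, about 100 g, first in the row, in the tray against the pusher. Origin under its centre, z up.
- tin_b: Green square tin like the first, second in the row, in the tray. Origin under its centre, z up.
- tin_c: Loose red square tin, closed, 50 x 50 x 85 high, about 100 g, standing on the table. Origin under its centre, z up; x and y along its sides.
- end_stop: Loose end stop, about 200 g: steel angle with face plate 50 wide (x), 60 high, 6 thick at its +y side, foot 5 thick from y -30 to +30, and on it a wooden grip block 28 wide (x), y -20 to +24, top 68 above the underside. Origin on the underside, 30 behind the steel face, z up. Grip the block across x; in the tray its +y points along the tray's +y.
- stop_face (a point): Centre of the end stop's steel face, 30 in +y from its origin and 30 above its underside.
- jar: Bystander: jar 68 across, 100 high. Origin under its centre.
- tape: Bystander: empty cardboard tape core lying flat, 96 across, 30 high. Origin under its centre.
- screwdriver: Bystander: screwdriver lying on the table.

How it is judged:
By the outcome, as a careful person would: the job done as asked, in the order asked, and still so for the second after the job is handed in, while the arm keeps its last pose, push and grip.
It also fails if it takes over 54 s, if anything falls off the work surface, if the arm or the gripper's body presses on something with over 40 N, if the wrist force passes 120 N, or if a joint passes its speed limit or range.

### The arm

A 7-joint arm with a two-finger parallel gripper is mounted at the origin on the work surface. World frame = base frame: x ahead of the robot, y to its left, z up, the work surface at z = 0. Lengths are in mm, angles in rad, forces in N, time in s.
With the tool pointing down it reaches from about 400 to 875 mm from the base axis. Payload 4.4 kg.
Tool frame: the origin (TCP) lies at the very end of the fingers, on their centre line; the grasp point (between the pads) lies 19 mm behind it (ctrl.grip_depth is the distance from the TCP to the grasp point, in mm); z points along the fingers, x is the direction in which the jaws open and shut, and the axes are right-handed (so a half turn about z gives the same grasp; the last joint's range is limited). The gripper opens to 85 mm and grips with 20 to 120 N. Pads are 22 mm wide; open, the fingers measure 114 mm over their backs; the gripper's body (76 mm by 85 mm) begins 54 mm behind the grasp point. The pads swing forward as they close: fully open they stand 13 mm farther back than shut.
Start: joints at [1.159, 0.628, 0.038, 1.517, -0.027, 0.996, -0.02], TCP at [220.345, -611.527, 231.313] pointing down, gripper open.
Joint ranges: [-3.06, 3.06], [-0.37, 2.12], [-1.25, 1.32], [0.18, 2.47], [-1.1, 4.24], [0.23, 1.98], [-2.94, 2.94]. Speed limits (rad/s): [2.57, 2.57, 3.14, 3.14, 3.14, 3.14, 3.14].

### API

Orientations are given as [roll, pitch, yaw] about the fixed x, y, z axes, in that order (R = Rz(yaw) Ry(pitch) Rx(roll)).
In Python, from cell import ctrl gives the robot as it stands.
- The arm moves only by the shell command python3 -m creep 'ROWS'. ROWS is JSON, a list of rows, each an object with "hand": the opening, from 0 (shut) to 1 (fully open); "travel": the shift along the tool's x, y, z in cm, a list of three; "angular": the turn, a rotation vector about the tool's x, y, z in degrees, a list of three. In form: [{"hand": hand, "travel": [tx, ty, tz], "angular": [rx, ry, rz]}, ...]. A call has 1 to 20 rows; each row is the pose to reach, as a shift and turn from the pose measured when the call began, along the tool's axes at that moment; what a row does not reach only later rows make up. A row lasts 1/10 s, in which the tool goes at most 50 mm and 8.59 degrees, less where a joint would pass 70% of its speed; a pose out of reach is approached as far as the arm can. A call with a gripper value outside its range is refused whole. The fingers move at their own pace and stop on an object; the grip force is fixed at half the most. Time passes only in rows, so rows that repeat a pose let the fingers close. It gives the time, the measured TCP pose, the force and the opening at its end, in the units of the state.
- ctrl.read_state(): the state, without advancing time (a new reading comes with each control period).
- ctrl.get_image(name): name is "scene" or "top" or "wrist"; returns a dict with "frame" (384x512x3 uint8, red, green, blue), "fx", "fy", "cx", "cy" (pixels), "origin" and "orientation" of the camera in the world. Camera axes: x right, y down, z forward; pixel columns grow to the right and rows downward; lengths in mm; the calibration is good to about 2 mm. A picture is of the moment at which its call begins. There is no depth.
- ctrl.finish_job(): hands the job in, once; it reports no verdict.
Trained networks look in the newest picture that a camera, given by its name, has taken for a name from the list of things; names that differ only in an ending like _2 or _b are one class to them, and where a whole thing is asked for, a point or a joint stands for the part that bears it (a point fixed in the world has none). Each returns a list of dicts, best first, with "confidence" (0 to 1); they miss things now and then, are a little off and sometimes report something else, mostly with a low value. They report only what shows in the picture. A call takes as long as a camera call.
- ctrl.regions_of(camera, thing): "region" (384x512 bool, what is visible of it).
- ctrl.spot_point(camera, thing): "at" ([x, y, z] in mm, in world coordinates, good to about 4 mm: a listed point, or the origin of a listed thing).
The state is a dict: "clock": time; "qpos": joint angles; "qd": joint speeds; "tau": joint torques, N m; "eef_pos": TCP position; "tool_rot": TCP orientation; "force": force on the tool from outside, world axes, zero at the start; "torque": the same for the moment, N m; "width": finger opening in mm.
Only numpy, scipy, OpenCV 4.12 (cv2) and the standard library are available. Lean on these libraries where they do the work, as an engineer would, in place of code of your own. Each camera call takes 0.05 s, during which the arm holds its last target. There are 200 camera calls.

## Working session

There is one attempt and no reset: what is moved stays moved. The work goes in short steps, Python scripts to look and compute and a shell command to move; the robot and the scene stay as the last step left them, time stands still between calls to the robot, and variables do not carry over. Pictures are saved under pics/ and viewed, about 8 in all and at most 12, crops included, and the job is handed in when it is done.

```bash
mkdir -p pics; ls
cat > h.py <<'E'
import numpy as np, cv2
from cell import ctrl
from scipy.spatial.transform import Rotation as R
def snap(cam,fn):
    im=ctrl.get_image(cam); cv2.imwrite('pics/'+fn,im['frame'][:,:,::-1]); return im
def st():
    s=ctrl.read_state(); print(round(s['clock'],2),np.round(s['eef_pos'],1),np.round(s['tool_rot'],3),'F',np.round(s['force'],1),'w',round(s['width'],1)); return s
def camR(im):
    o=np.array(im['orientation'],float)
    return o if o.shape==(3,3) else R.from_euler('xyz',o).as_matrix()
def proj(im,p):
    q=(np.atleast_2d(p)-im['origin'])@camR(im); return np.c_[im['fx']*q[:,0]/q[:,2]+im['cx'],im['fy']*q[:,1]/q[:,2]+im['cy']]
def ray(im,uv,z):
    d=camR(im)@np.array([(uv[0]-im['cx'])/im['fx'],(uv[1]-im['cy'])/im['fy'],1]); o=np.array(im['origin'],float)
    return o+d*(z-o[2])/d[2]
E
python3 - <<'E'
from h import *
st()
A=snap('scene','s1.png');B=snap('top','t1.png')
for im in(A,B):print(im['origin'],im['orientation'],im['fx'])
for n in['tray','pusher_face','tin_a','tin_c','end_stop','stop_face','jar','tape','screwdriver']:
  for c in('scene','top'):
    print(n,c,[(np.round(d['at']).tolist(),round(d['confidence'],2)) for d in ctrl.spot_point(c,n)][:4])
a=cv2.imread('pics/s1.png');b=cv2.imread('pics/t1.png');cv2.imwrite('pics/st1.png',np.vstack([a,b])[:, :])
E
```

```text
pics
0.0 [ 220.1 -610.9  230.4] [ 3.142e+00  2.000e-03 -1.225e+00] F [0.5 0.2 0.1] w 85.5
[1056.17923669 -195.83619884  934.80611194] [-2.6150309   0.00560688  1.16927894] 486.52350014492765
[ 391.21240421   -4.25597649 1163.15395402] [-2.95535546e+00  2.86169312e-03 -1.59877167e+00] 464.4704124275423
tray scene [([615.0, 132.0, 3.0], 0.86), ([433.0, -3.0, 33.0], 0.25)]
tray top [([616.0, 127.0, 4.0], 0.93)]
pusher_face scene [([434.0, -37.0, 2.0], 0.66), ([384.0, 225.0, -8.0], 0.56), ([614.0, 228.0, 33.0], 0.52)]
pusher_face top [([619.0, 226.0, 31.0], 0.51)]
tin_a scene [([620.0, 156.0, 1.0], 0.88), ([769.0, -108.0, -1.0], 0.68), ([435.0, -34.0, 2.0], 0.61), ([615.0, 204.0, 7.0], 0.6)]
tin_a top [([622.0, 204.0, 5.0], 0.88), ([511.0, -236.0, -3.0], 0.65), ([619.0, 154.0, 2.0], 0.64)]
tin_c scene [([620.0, 156.0, 1.0], 0.88), ([769.0, -108.0, -1.0], 0.68), ([435.0, -34.0, 2.0], 0.61), ([615.0, 204.0, 7.0], 0.6)]
tin_c top [([622.0, 204.0, 5.0], 0.88), ([511.0, -236.0, -3.0], 0.65), ([619.0, 154.0, 2.0], 0.64)]
end_stop scene [([434.0, -36.0, -0.0], 0.84)]
end_stop top [([432.0, -35.0, -2.0], 0.72)]
stop_face scene [([431.0, -6.0, 31.0], 0.93)]
stop_face top [([433.0, -5.0, 29.0], 0.94), ([385.0, 222.0, -0.0], 0.32), ([773.0, -108.0, 0.0], 0.15)]
jar scene [([769.0, -108.0, -0.0], 0.69)]
jar top [([775.0, -109.0, -1.0], 0.88), ([430.0, -36.0, -2.0], 0.72)]
tape scene [([386.0, 224.0, -5.0], 0.77)]
tape top [([384.0, 221.0, -0.0], 0.94)]
screwdriver scene [([748.0, -298.0, 1.0], 0.81)]
screwdriver top []
```

View pics/t1.png

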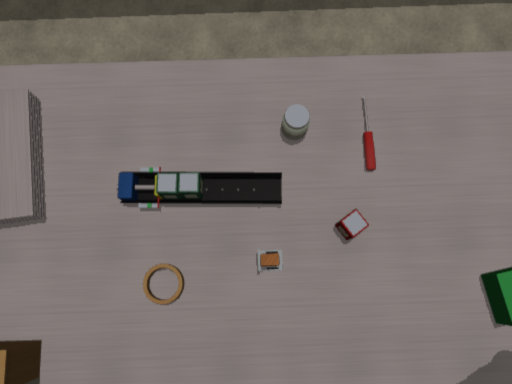

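View pics/s1.png

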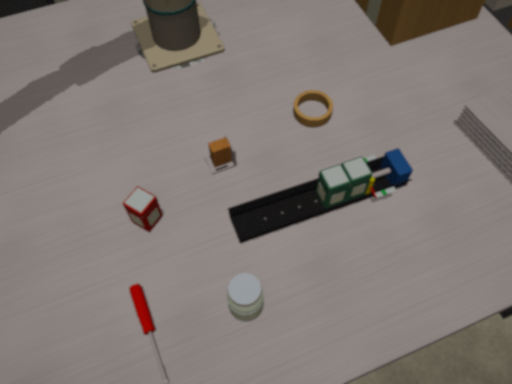

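Top: red tin at (352,224), rotated; end stop at (270,260); tray x 120–282 along row 188, open end right; jar (296,120), tape (163,284), screwdriver (370,140). Network points agree. Next I refine poses by silhouette fitting.

```bash
cat >> h.py <<'E'
from scipy.optimize import minimize
def hullmask(im,P):
    m=np.zeros((384*4,512*4),np.uint8); cv2.fillConvexPoly(m,cv2.convexHull((proj(im,P)*4+1.5).astype(np.int32)),1); return cv2.resize(m*255,(512,384),interpolation=cv2.INTER_AREA)/255.
def box(x0,x1,y0,y1,z0,z1): return np.array([[x,y,z] for x in(x0,x1) for y in(y0,y1) for z in(z0,z1)],float)
def fit(things,P,p0):
    def c(p):
        r=R.from_euler('z',p[2]).as_matrix(); W=P@r.T+[p[0],p[1],0]; e=0
        for im,m in things:
            h=hullmask(im,W); e+=np.abs(h-m).sum()/m.sum()
        return e
    best=None
    for y in p0[2]:
        s=[[p0[0],p0[1],y]]+[[p0[0]+a,p0[1]+b,y+g] for a,b,g in((8,0,.1),(0,8,-.1),(-6,-6,.15))]
        r=minimize(c,s[0],method='Nelder-Mead',options=dict(initial_simplex=s,xatol=.05,fatol=1e-4))
        if best is None or r.fun<best.fun: best=r
    print(np.round(best.x,3),round(best.fun,3)); return best
def region(cam,thing,im,near):
    uv=proj(im,near)[0]; L=ctrl.regions_of(cam,thing)
    L=[d for d in L if np.hypot(*(np.argwhere(d['region']).mean(0)[::-1]-uv))<15]
    return L[0]['region'].astype(float) if L else None
E
cat > m.py <<'E'
from h import *
A=snap('scene','s2.png');B=snap('top','t2.png')
def go(n,P,p0,cen):
    T=[(im,region(c,n,im,cen)) for c,im in(('scene',A),('top',B))]
    print(n,[None if t[1] is None else int(t[1].sum()) for t in T])
    for s in [T,T[:1],T[1:]]:
        s=[t for t in s if t[1] is not None]
        if s: fit(s,P,p0)
go('tin_c',box(-25,25,-25,25,0,85),(511,-236,[0,.4,.8,1.2]),[511,-236,42])
go('end_stop',np.r_[box(-25,25,-30,30,0,5),box(-25,25,24,30,0,60),box(-14,14,-20,24,0,68)],(432,-36,[-.2,0,.2]),[432,-36,30])
# tray: long edges via region
m=region('top','tray',B,[617,129,15]); print('tray',m.sum())
ys=[]
# outer lips z=31
for y0 in range(-60,110,10):
    pass
c,_=cv2.findContours((m>0).astype(np.uint8),cv2.RETR_EXTERNAL,cv2.CHAIN_APPROX_NONE)
r=cv2.minAreaRect(np.vstack(c)); bp=cv2.boxPoints(r); print([np.round(ray(B,p,31)[:2],1).tolist() for p in bp])
im=cv2.imread('pics/t2.png');a=cv2.resize(im[140:290,110:390],None,fx=2.8,fy=2.8,interpolation=cv2.INTER_CUBIC);cv2.imwrite('pics/c1.png',a)
E
python3 m.py
```

```text
tin_c [1089, 582]
[ 511.498 -235.322    0.568] 0.205
[ 5.12456e+02 -2.36314e+02  4.68000e-01] 0.118
[ 511.515 -234.772    0.588] 0.076
end_stop [827, 454]
[ 4.32618e+02 -3.69220e+01 -1.40000e-02] 0.3
[ 4.35809e+02 -3.71100e+01 -4.30000e-02] 0.107
[ 4.30566e+02 -3.81460e+01  6.40000e-02] 0.154
tray 4120.0
[[672.6, 338.5], [660.8, -72.2], [559.7, -68.4], [571.1, 335.7]]
```

View pics/c1.png

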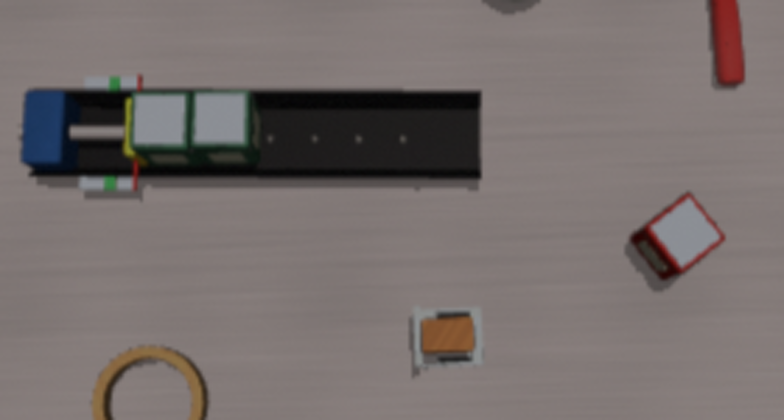

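Crop: tray lip's open-end corners at crop (480,92),(480,177), left lip ends (75,90),(30,175), holes on crop row 139; red tin top corners about (688,195),(724,237),(680,272),(645,233). Converting.

Run:
```python
from h import *
B=ctrl.get_image('top')
f=lambda p,z: ray(B,(p[0]/2.8+110-.3,p[1]/2.8+140-.3),z)
for n,p,z in [('lipTR',(480,92),31),('lipBR',(480,177),31),('lipTL',(75,90),31),('lipBL',(30,175),31),('h1',(270,139),5),('h2',(403,139),5),('t1',(688,195),85),('t2',(724,237),85),('t3',(680,274),85),('t4',(645,234),85),
 ('a1',(132,93),85),('a2',(190,93),85),('b2',(248,93),85),('a3',(132,153),85),('b3',(251,153),85),('steelTL',(413,308),60),('steelBL',(414,370),60),('wTL',(422,319),68),('wTR',(472,317),68),('wBR',(475,352),68),('wBL',(423,355),68)]: print(n,np.round(f(p,z),1))
s=st();print(np.round(R.from_euler('xyz',s['tool_rot']).as_matrix(),3).tolist(), s['qpos'])
```

```text
lipTR [646.5 -72.   31. ]
lipBR [569.8 -69.1  31. ]
lipTL [658.7 289.4  31. ]
lipBL [582.9 327.6  31. ]
h1 [614.2 118.4   5. ]
h2 [610.8  -2.1   5. ]
t1 [ 541.1 -239.3   85. ]
t2 [ 505.1 -266.8   85. ]
t3 [ 475.5 -228.2   85. ]
t4 [ 509.5 -201.3   85. ]
a1 [641.9 226.9  85. ]
a2 [640.5 177.6  85. ]
b2 [639.1 128.3  85. ]
a3 [590.1 226.3  85. ]
b3 [587.2 126.   85. ]
steelTL [455.2  -6.7  60. ]
steelBL [403.7  -6.1  60. ]
wTL [445.4 -13.9  68. ]
wTR [445.9 -55.7  68. ]
wBR [417.  -57.2  68. ]
wBL [415.7 -13.9  68. ]
1.4 [ 220.3 -611.5  231.3] [-3.142 -0.    -1.225] F [ 0.2  0.5 -0.1] w 85.4
[[0.339, -0.941, 0.0], [-0.941, -0.339, -0.0], [0.0, -0.0, -1.0]] [ 1.15920271  0.62837647  0.03853155  1.5174157  -0.02700871  0.99630317
 -0.02001486]
```

Tray: centre ≈(614.6,129.4), yaw ≈ -0.032 (lips, holes, and tins agree). Red tin ≈(510,-235), yaw ≈0.6. I add a helper that computes the shift in tool axes.

```bash
cat >> h.py <<'E'
T0=np.array([614.6,129.4]);TY=-0.032
def tray(x,y): c,s=np.cos(TY),np.sin(TY); return T0+[c*x-s*y,s*x+c*y]
def to(x,y,z,yaw):
    s=st(); M=R.from_euler('xyz',s['tool_rot']); G=R.from_euler('xyz',[np.pi,0,yaw])
    print('travel cm',np.round(M.inv().apply(np.array([x,y,z])-s['eef_pos'])/10,2),'ang',np.round((M.inv()*G).as_rotvec(degrees=True),2))
E
python3 -c "
from h import *
to(510,-235,120,0.61-np.pi/2)"
```

```text
1.4 [ 220.3 -611.5  231.3] [-3.142 -0.    -1.225] F [ 0.2  0.5 -0.1] w 85.4
travel cm [-25.61 -40.01  11.13] ang [ -0.    -0.   -15.14]
```

```bash
python3 -m creep '[{"hand":1,"travel":[-2,-3,0.8],"angular":[0,0,-1]},{"hand":1,"travel":[-4.5,-7,2],"angular":[0,0,-3]},{"hand":1,"travel":[-7,-11,3],"angular":[0,0,-4.5]},{"hand":1,"travel":[-9.5,-15,4],"angular":[0,0,-6]},{"hand":1,"travel":[-12,-19,5],"angular":[0,0,-7.5]},{"hand":1,"travel":[-14.5,-23,6],"angular":[0,0,-9]},{"hand":1,"travel":[-17,-27,7],"angular":[0,0,-10.5]},{"hand":1,"travel":[-19.5,-31,8.5],"angular":[0,0,-12]},{"hand":1,"travel":[-22,-35,9.5],"angular":[0,0,-13.5]},{"hand":1,"travel":[-24.5,-38.5,10.8],"angular":[0,0,-15]},{"hand":1,"travel":[-25.6,-40,11.1],"angular":[0,0,-15.1]},{"hand":1,"travel":[-25.6,-40,11.1],"angular":[0,0,-15.1]},{"hand":1,"travel":[-25.6,-40,11.1],"angular":[0,0,-15.1]}]'
python3 - <<'E'
from h import *
W=snap('wrist','w1.png')
print(W['origin'],np.round(ctrl.read_state()['tool_rot'],3))
print([(np.round(d['at']).tolist(),round(d['confidence'],2)) for d in ctrl.spot_point('wrist','tin_c')])
m=ctrl.regions_of('wrist','tin_c')
if m: fit([(W,m[0]['region'].astype(float))],box(-25,25,-25,25,0,85),(510,-235,[.5,.7]))
to(510,-235,38,0.61-np.pi/2)
E
```

```text
clock: 2.7
eef_pos: [509.6, -235.8, 120.4]
tool_rot: [3.141, -0.0, -0.961]
force: [0.8, -0.5, 0.3]
width: 85.4
[ 578.94454279 -187.1940159   263.08596926] [ 3.141e+00 -1.000e-03 -9.630e-01]
[([509.0, -235.0, 2.0], 0.79)]
[ 510.986 -233.697    0.642] 0.057
2.85 [ 509.  -237.3  120.7] [ 3.141e+00 -1.000e-03 -9.650e-01] F [0.4 0.6 0.2] w 85.0
travel cm [-0.14 -0.22  8.27] ang [ 0.04 -0.06 -0.22]
```

View pics/w1.png

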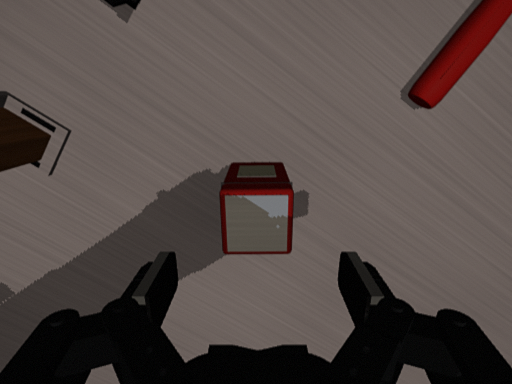

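Wrist view: the tin (220–293, 163–254) is square to the jaws and centred between the fingers (gap 177–340). Going down and gripping.

```bash
python3 -m creep '[{"hand":1,"travel":[-0.1,-0.2,2],"angular":[0,0,-1]},{"hand":1,"travel":[-0.2,-0.3,4],"angular":[0,0,-1]},{"hand":1,"travel":[-0.2,-0.3,6],"angular":[0,0,-1]},{"hand":1,"travel":[-0.2,-0.3,7.5],"angular":[0,0,-1]},{"hand":1,"travel":[-0.2,-0.3,8.3],"angular":[0,0,-1]},{"hand":1,"travel":[-0.2,-0.3,8.3],"angular":[0,0,-1]},{"hand":1,"travel":[-0.2,-0.3,8.3],"angular":[0,0,-1]},{"hand":0.3,"travel":[-0.2,-0.3,8.3],"angular":[0,0,-1]},{"hand":0.3,"travel":[-0.2,-0.3,8.3],"angular":[0,0,-1]},{"hand":0.3,"travel":[-0.2,-0.3,8.3],"angular":[0,0,-1]},{"hand":0.3,"travel":[-0.2,-0.3,8.3],"angular":[0,0,-1]},{"hand":0.3,"travel":[-0.2,-0.3,8.3],"angular":[0,0,-1]},{"hand":0.3,"travel":[-0.2,-0.3,8.3],"angular":[0,0,-1]},{"hand":0.3,"travel":[-0.2,-0.3,8.3],"angular":[0,0,-1]},{"hand":0.3,"travel":[-0.2,-0.3,8.3],"angular":[0,0,-1]}]'
```

```text
clock: 4.35
eef_pos: [510.9, -234.3, 38.6]
tool_rot: [-3.142, -0.002, -0.947]
force: [-1.1, 0.3, 6.0]
width: 49.2
```

```bash
python3 -m creep '[{"hand":0.3,"travel":[0,0,-1],"angular":[0,0,0]},{"hand":0.3,"travel":[0,0,-3],"angular":[0,0,0]},{"hand":0.3,"travel":[0,0,-5],"angular":[0,0,0]},{"hand":0.3,"travel":[0,0,-7],"angular":[0,0,0]},{"hand":0.3,"travel":[0,0,-8],"angular":[0,0,0]},{"hand":0.3,"travel":[0,0,-8],"angular":[0,0,0]}]'
python3 -c "
from h import *
p=tray(0,-31);print(p)
to(*p,120,TY)"
```

```text
clock: 4.95
eef_pos: [511.7, -234.5, 120.1]
tool_rot: [-3.14, -0.005, -0.947]
force: [0.7, 0.9, -0.5]
width: 49.6
[613.60816929  98.41587065]
4.95 [ 511.7 -234.5  120.1] [-3.14  -0.005 -0.947] F [ 0.7  0.9 -0.5] w 49.6
travel cm [-21.07 -27.71  -0.05] ang [ 4.000e-02 -3.000e-01 -5.244e+01]
```

```bash
python3 -m creep '[{"hand":0.3,"travel":[-1,-1.5,0],"angular":[0,0,-3]},{"hand":0.3,"travel":[-3,-4,0],"angular":[0,0,-8]},{"hand":0.3,"travel":[-5,-6.5,0],"angular":[0,0,-13]},{"hand":0.3,"travel":[-7.5,-9,0],"angular":[0,0,-19]},{"hand":0.3,"travel":[-10,-12,0],"angular":[0,0,-25]},{"hand":0.3,"travel":[-12.5,-15,0],"angular":[0,0,-31]},{"hand":0.3,"travel":[-15,-18,0],"angular":[0,0,-37]},{"hand":0.3,"travel":[-17,-21,0],"angular":[0,0,-43]},{"hand":0.3,"travel":[-18,-23.5,0],"angular":[0,-0.3,-48]},{"hand":0.3,"travel":[-18.6,-25.4,0],"angular":[0,-0.3,-52.4]},{"hand":0.3,"travel":[-18.6,-25.4,0],"angular":[0,-0.3,-52.4]},{"hand":0.3,"travel":[-18.6,-25.4,0],"angular":[0,-0.3,-52.4]},{"hand":0.3,"travel":[-18.6,-25.4,0],"angular":[0,-0.3,-52.4]}]'
python3 - <<'E'
from h import *
W=snap('wrist','w2.png')
for c in('top','scene'):
    if c!='wrist': ctrl.get_image(c)
    print(c,[(np.round(d['at']).tolist(),round(d['confidence'],2)) for d in ctrl.spot_point(c,'tin_c')])
p=tray(0,-31)
to(*p,80,TY)
E
```

```text
clock: 6.25
eef_pos: [608.0, 63.8, 118.8]
tool_rot: [3.14, 0.003, -0.034]
force: [0.8, 0.3, -1.5]
width: 49.3
top [([620.0, 200.0, 7.0], 0.93), ([616.0, 152.0, 2.0], 0.85)]
scene [([618.0, 199.0, 2.0], 0.91), ([607.0, 66.0, 86.0], 0.77), ([616.0, 156.0, 8.0], 0.6)]
6.5 [609.   64.1 119.7] [ 3.141  0.    -0.034] F [ 0.5  0.4 -0.8] w 49.6
travel cm [ 0.34 -3.45  3.96] ang [ 0.06  0.03 -0.1 ]
```

View pics/w2.png

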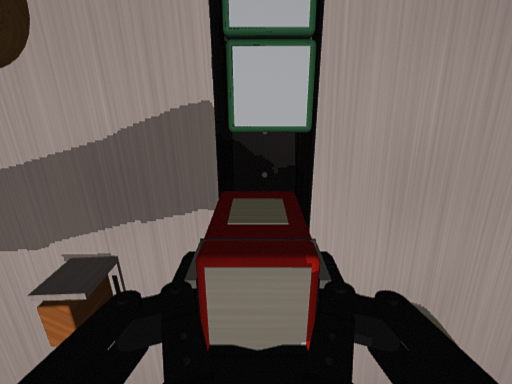

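Wrist view: red tin held at (200–318, 192–348), tin b top at (226–316, 38–130), tray lips at about x 211/323. I check the tray model against these pixels.

Run:
```python
from h import *
W=ctrl.get_image('wrist')
f=lambda x,y,z:proj(W,[[*tray(x,y),z]])[0].round(1).tolist()
for y in(0,70):print('lip',y,f(-37.5,y,31),f(37.5,y,31),'wall',f(-29,y,5),f(29,y,5))
print('tinb',f(-25,-2,90),f(25,-2,90),f(-25,48,90),f(25,48,90))
s=st();e=s['eef_pos'];print('redtop',proj(W,[[e[0]-25,e[1]-25,e[2]+47],[e[0]+25,e[1]-25,e[2]+47],[e[0]-25,e[1]+25,e[2]+47],[e[0]+25,e[1]+25,e[2]+47]]).round())
g=cv2.cvtColor(W['frame'],cv2.COLOR_RGB2GRAY)
for r in(60,110,150):print(r,g[r,200:235].tolist(),g[r,300:340].tolist())
```

```text
lip 0 [214.8, 121.4] [309.8, 121.2] wall [228.7, 118.8] [294.9, 118.7]
lip 70 [209.7, 19.8] [315.6, 19.5] wall [225.6, 27.9] [298.6, 27.8]
tinb [221.8, 133.3] [305.6, 133.2] [217.8, 39.1] [310.7, 38.9]
6.55 [609.1  64.3 119.7] [ 3.141  0.    -0.033] F [-0.5  0.7 -1.9] w 49.4
redtop [[204. 358.]
 [317. 355.]
 [192. 261.]
 [321. 257.]]
60 [141, 140, 137, 136, 144, 142, 136, 136, 141, 91, 41, 10, 8, 9, 8, 8, 7, 9, 8, 6, 6, 5, 5, 3, 18, 42, 48, 55, 63, 62, 75, 167, 165, 161, 161] [160, 160, 162, 159, 160, 165, 163, 100, 64, 63, 57, 52, 46, 12, 2, 10, 10, 11, 67, 143, 135, 134, 135, 134, 139, 142, 141, 135, 137, 137, 135, 132, 135, 139, 141, 136, 133, 131, 132, 137]
110 [86, 88, 85, 87, 87, 87, 86, 82, 89, 88, 87, 85, 90, 19, 7, 9, 6, 9, 6, 7, 6, 5, 9, 3, 4, 4, 30, 55, 59, 63, 62, 70, 141, 165, 164] [163, 162, 163, 165, 141, 69, 64, 64, 59, 58, 18, 5, 10, 4, 20, 99, 142, 140, 134, 134, 135, 137, 141, 143, 143, 135, 140, 139, 134, 133, 138, 142, 143, 138, 133, 135, 137, 139, 138, 139]
150 [84, 83, 86, 88, 84, 86, 87, 86, 86, 86, 87, 88, 89, 91, 90, 18, 0, 6, 5, 6, 5, 5, 2, 5, 6, 4, 5, 4, 4, 6, 5, 5, 11, 9, 11] [4, 6, 6, 7, 4, 6, 4, 9, 4, 8, 11, 7, 44, 145, 141, 139, 140, 133, 134, 138, 139, 141, 143, 137, 138, 140, 137, 132, 135, 142, 144, 138, 134, 135, 135, 133, 136, 138, 140, 137]
```

```bash
python3 -m creep '[{"hand":0.3,"travel":[0.2,0,1.5],"angular":[0,0,0]},{"hand":0.3,"travel":[0.4,0,3],"angular":[0,0,0]},{"hand":0.3,"travel":[0.4,-0.5,4],"angular":[0,0,0]},{"hand":0.3,"travel":[0.4,-1.5,4],"angular":[0,0,0]},{"hand":0.3,"travel":[0.4,-2.5,4],"angular":[0,0,0]},{"hand":0.3,"travel":[0.4,-3.2,4],"angular":[0,0,0]},{"hand":0.3,"travel":[0.4,-3.3,4],"angular":[0,0,0]},{"hand":0.3,"travel":[0.4,-3.3,4],"angular":[0,0,0]},{"hand":0.3,"travel":[0.4,-3.3,4],"angular":[0,0,0]},{"hand":0.3,"travel":[0.4,-3.3,4.8],"angular":[0,0,0]},{"hand":0.3,"travel":[0.4,-3.3,5.6],"angular":[0,0,0]},{"hand":0.3,"travel":[0.4,-3.3,6.4],"angular":[0,0,0]},{"hand":0.3,"travel":[0.4,-3.3,6.9],"angular":[0,0,0]},{"hand":0.3,"travel":[0.4,-3.3,6.9],"angular":[0,0,0]}]'
python3 - <<'E'
from h import *
to(*tray(.8,-31),44,TY)
snap('scene','s3.png');im=cv2.imread('pics/s3.png');print(proj(ctrl.get_image('scene'),[[614,98,50]]));cv2.imwrite('pics/c3.png',cv2.resize(im[110:270,200:420],None,fx=3.5,fy=3.5,interpolation=cv2.INTER_CUBIC))
E
```

```text
clock: 7.95
eef_pos: [613.3, 96.8, 49.4]
tool_rot: [3.14, 0.002, -0.033]
force: [-0.0, -1.2, -1.5]
width: 49.5
7.95 [613.3  96.8  49.4] [ 3.14e+00  2.00e-03 -3.30e-02] F [-0.  -1.2 -1.5] w 49.5
travel cm [ 0.1  -0.16  0.54] ang [ 0.08  0.14 -0.09]
[[308.51341186 192.39304982]]
```

View pics/c3.png

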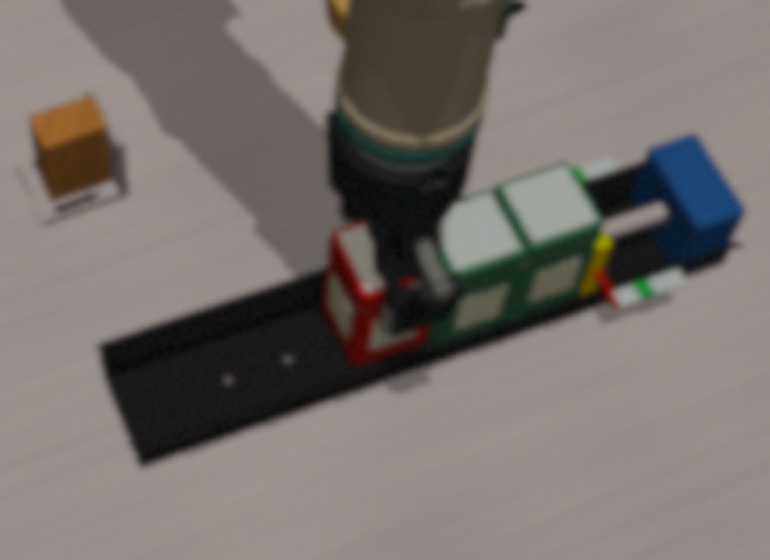

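The red tin (crop 325–425, 225–365) sits within the tray's walls, a few mm behind tin b, with the pusher at rest. Lowering to the floor.

```bash
python3 -m creep '[{"hand":0.3,"travel":[0,0,0.2],"angular":[0,0,0]},{"hand":0.3,"travel":[0,0,0.4],"angular":[0,0,0]},{"hand":0.3,"travel":[0,0,0.5],"angular":[0,0,0]},{"hand":0.3,"travel":[0,0,0.55],"angular":[0,0,0]},{"hand":0.3,"travel":[0,0,0.6],"angular":[0,0,0]},{"hand":0.3,"travel":[0,0,0.6],"angular":[0,0,0]}]'
```

```text
clock: 8.65
eef_pos: [614.1, 97.1, 44.4]
tool_rot: [3.141, 0.001, -0.033]
force: [-0.3, 0.0, -1.1]
width: 49.5
```

```bash
python3 -m creep '[{"hand":0.3,"travel":[0,0,0.1],"angular":[0,0,0]},{"hand":0.3,"travel":[0,0,0.15],"angular":[0,0,0]},{"hand":0.3,"travel":[0,0,0.15],"angular":[0,0,0]},{"hand":0.3,"travel":[0,0,0.15],"angular":[0,0,0]}]'
```

```text
clock: 9.05
eef_pos: [614.3, 97.1, 43.6]
tool_rot: [3.141, 0.0, -0.033]
force: [-2.7, -0.8, 5.8]
width: 49.3
```

Floor contact (+6 N). Release, then lift straight up.

```bash
python3 -m creep '[{"hand":1,"travel":[0,0,0],"angular":[0,0,0]},{"hand":1,"travel":[0,0,0],"angular":[0,0,0]},{"hand":1,"travel":[0,0,0],"angular":[0,0,0]},{"hand":1,"travel":[0,0,0],"angular":[0,0,0]},{"hand":1,"travel":[0,0,0],"angular":[0,0,0]},{"hand":1,"travel":[0,0,0],"angular":[0,0,0]},{"hand":1,"travel":[0,0,-1],"angular":[0,0,0]},{"hand":1,"travel":[0,0,-3],"angular":[0,0,0]},{"hand":1,"travel":[0,0,-5],"angular":[0,0,0]},{"hand":1,"travel":[0,0,-7],"angular":[0,0,0]},{"hand":1,"travel":[0,0,-9],"angular":[0,0,0]},{"hand":1,"travel":[0,0,-9.5],"angular":[0,0,0]}]'
python3 -c "
from h import *
to(432.5,-36,115,0)"
```

```text
clock: 10.25
eef_pos: [616.0, 97.6, 141.7]
tool_rot: [-3.141, -0.005, -0.034]
force: [0.1, -0.1, 0.3]
width: 85.6
10.25 [616.   97.6 141.7] [-3.141 -0.005 -0.034] F [ 0.1 -0.1  0.3] w 85.6
travel cm [-17.9   13.97   2.58] ang [-0.01 -0.27 -1.92]
```

```bash
python3 -m creep '[{"hand":1,"travel":[-1,0.8,0],"angular":[0,0,0]},{"hand":1,"travel":[-3.5,2.8,0.3],"angular":[0,-0.3,-0.5]},{"hand":1,"travel":[-6.5,5,0.6],"angular":[0,-0.3,-1]},{"hand":1,"travel":[-9.5,7.5,1],"angular":[0,-0.3,-1.5]},{"hand":1,"travel":[-12.5,9.8,1.4],"angular":[0,-0.3,-1.9]},{"hand":1,"travel":[-15,12,1.8],"angular":[0,-0.3,-1.9]},{"hand":1,"travel":[-17,13.4,2.2],"angular":[0,-0.3,-1.9]},{"hand":1,"travel":[-17.9,14,2.6],"angular":[0,-0.3,-1.9]},{"hand":1,"travel":[-17.9,14,2.6],"angular":[0,-0.3,-1.9]},{"hand":1,"travel":[-17.9,14,2.6],"angular":[0,-0.3,-1.9]},{"hand":1,"travel":[-17.9,14,2.6],"angular":[0,-0.3,-1.9]}]'
python3 - <<'E'
from h import *
W=snap('wrist','w4.png')
for n in('end_stop','stop_face'): print(n,[(np.round(d['at']).tolist(),round(d['confidence'],2)) for d in ctrl.spot_point('wrist',n)])
P=np.r_[box(-25,25,-30,30,0,5),box(-25,25,24,30,0,60),box(-14,14,-20,24,0,68)]
m=ctrl.regions_of('wrist','end_stop')
def sil(p,im):
    w=p
if m: fit([(W,m[0]['region'].astype(float))],P,(432,-36,[0,.1]))
t=ctrl.get_image('top')
print([(np.round(d['at']).tolist(),round(d['confidence'],2)) for d in ctrl.spot_point('top','tin_c')])
st()
a=cv2.resize(t['frame'][140:230,110:300,::-1],(512,243),interpolation=cv2.INTER_CUBIC);cv2.imwrite('pics/c4.png',np.vstack([W['frame'][100:,:,::-1],a]))
E
```

```text
clock: 11.35
eef_pos: [434.3, -35.2, 114.9]
tool_rot: [-3.141, -0.002, 0.001]
force: [-0.2, 0.3, 0.4]
width: 85.5
end_stop []
stop_face []
[ 4.33273e+02 -3.60590e+01  8.00000e-03] 0.143
[([624.0, 203.0, 7.0], 0.87), ([617.0, 154.0, 3.0], 0.73), ([619.0, 96.0, 2.0], 0.64)]
11.65 [432.8 -36.  114.8] [-3.141  0.     0.   ] F [ 0.   0.8 -0.3] w 86.0
```

View pics/c4.png

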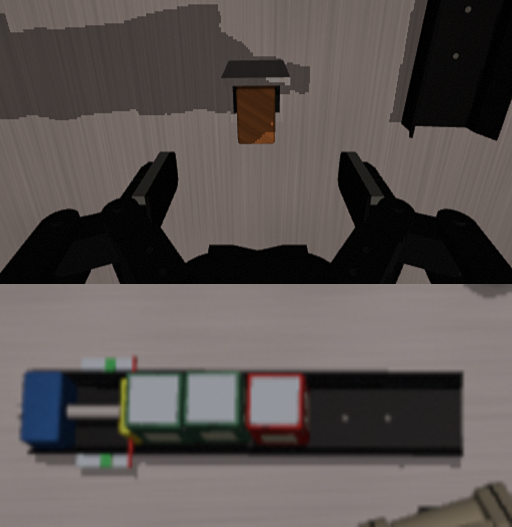

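Wrist: the block (237–275) is centred between the fingers, square. Top: the red tin is standing square in the tray with a small gap behind tin b. Descend and grip.

```bash
python3 -m creep '[{"hand":1,"travel":[0,0,2],"angular":[0,0,0]},{"hand":1,"travel":[0,0,4],"angular":[0,0,0]},{"hand":1,"travel":[0,0,6],"angular":[0,0,0]},{"hand":1,"travel":[0,0,8],"angular":[0,0,0]},{"hand":1,"travel":[0,0,8.7],"angular":[0,0,0]},{"hand":1,"travel":[0,0,8.7],"angular":[0,0,0]},{"hand":0,"travel":[0,0,8.7],"angular":[0,0,0]},{"hand":0,"travel":[0,0,8.7],"angular":[0,0,0]},{"hand":0,"travel":[0,0,8.7],"angular":[0,0,0]},{"hand":0,"travel":[0,0,8.7],"angular":[0,0,0]},{"hand":0,"travel":[0,0,8.7],"angular":[0,0,0]},{"hand":0,"travel":[0,0,8.7],"angular":[0,0,0]},{"hand":0,"travel":[0,0,8.7],"angular":[0,0,0]},{"hand":0,"travel":[0,0,8.7],"angular":[0,0,0]},{"hand":0,"travel":[0,0,8.7],"angular":[0,0,0]},{"hand":0,"travel":[0,0,8.7],"angular":[0,0,0]}]'
```

```text
clock: 13.25
eef_pos: [433.2, -36.0, 28.4]
tool_rot: [3.141, -0.001, 0.0]
force: [0.1, 0.4, 4.9]
width: 27.4
```

```bash
python3 -m creep '[{"hand":0,"travel":[0,0,-1],"angular":[0,0,0]},{"hand":0,"travel":[0,0,-3],"angular":[0,0,0]},{"hand":0,"travel":[0,0,-5],"angular":[0,0,0]},{"hand":0,"travel":[0,0,-6],"angular":[0,0,0]},{"hand":0,"travel":[0,0,-6],"angular":[0,0,0]}]'
python3 -c "
from h import *
to(*tray(.8,-100),88,TY)"
```

```text
clock: 13.75
eef_pos: [433.9, -36.1, 89.5]
tool_rot: [3.141, -0.003, -0.0]
force: [1.6, -0.1, -2.3]
width: 27.2
13.75 [433.9 -36.1  89.5] [ 3.141e+00 -3.000e-03 -0.000e+00] F [ 1.6 -0.1 -2.3] w 27.2
travel cm [17.83 -6.56  0.21] ang [ 0.01 -0.2   1.82]
```

```bash
python3 -m creep '[{"hand":0,"travel":[1,-0.4,0],"angular":[0,0,0.2]},{"hand":0,"travel":[3.5,-1.3,0],"angular":[0,0,0.5]},{"hand":0,"travel":[6.5,-2.4,0],"angular":[0,0,0.9]},{"hand":0,"travel":[9.5,-3.5,0],"angular":[0,0,1.3]},{"hand":0,"travel":[12.5,-4.6,0],"angular":[0,0,1.8]},{"hand":0,"travel":[15,-5.5,0.1],"angular":[0,0,1.8]},{"hand":0,"travel":[17,-6.3,0.2],"angular":[0,-0.2,1.8]},{"hand":0,"travel":[17.8,-6.6,0.2],"angular":[0,-0.2,1.8]},{"hand":0,"travel":[17.8,-6.6,0.2],"angular":[0,-0.2,1.8]},{"hand":0,"travel":[17.8,-6.6,0.2],"angular":[0,-0.2,1.8]},{"hand":0,"travel":[17.8,-6.6,0.2],"angular":[0,-0.2,1.8]}]'
python3 - <<'E'
from h import *
W=snap('wrist','w5.png');S=snap('scene','s5.png')
for c in('scene','wrist'):
  for n in('end_stop','stop_face','tin_c'): print(c,n,[(np.round(d['at']).tolist(),round(d['confidence'],2)) for d in ctrl.spot_point(c,n)][:3])
f=lambda x,y,z:proj(W,[[*tray(x,y),z]])[0].round(1).tolist()
print('tin_c top rear',f(-25,-57,90),f(25,-57,90),'lip',f(-37.5,-60,31),f(37.5,-60,31))
to(*tray(.8,-100),40,TY)
s=cv2.resize(S['frame'][140:260,200:400,::-1],(512,307),interpolation=cv2.INTER_CUBIC)
cv2.imwrite('pics/c5.png',np.vstack([W['frame'][100:,:,::-1],s]))
E
```

```text
clock: 14.85
eef_pos: [610.6, 29.0, 87.7]
tool_rot: [3.14, 0.002, -0.032]
force: [0.7, 0.7, -0.8]
width: 27.4
scene end_stop []
scene stop_face [([610.0, 62.0, 92.0], 0.6)]
scene tin_c [([618.0, 201.0, 3.0], 0.89), ([619.0, 155.0, -1.0], 0.66), ([614.0, 98.0, 8.0], 0.63)]
wrist end_stop [([612.0, 30.0, 59.0], 0.91)]
wrist stop_face [([612.0, 57.0, 88.0], 0.85), ([620.0, 150.0, 4.0], 0.63)]
wrist tin_c [([622.0, 151.0, 5.0], 0.73), ([610.0, 96.0, 3.0], 0.66), ([775.0, -110.0, -0.0], 0.32)]
tin_c top rear [211.0, 180.6] [308.4, 180.6] lip [206.7, 161.2] [311.9, 161.3]
15.25 [611.9  29.7  88.2] [ 3.141 -0.    -0.032] F [-0.4  0.5 -1.8] w 27.3
travel cm [0.03 0.02 4.82] ang [ 0.01 -0.01  0.01]
```

View pics/c5.png

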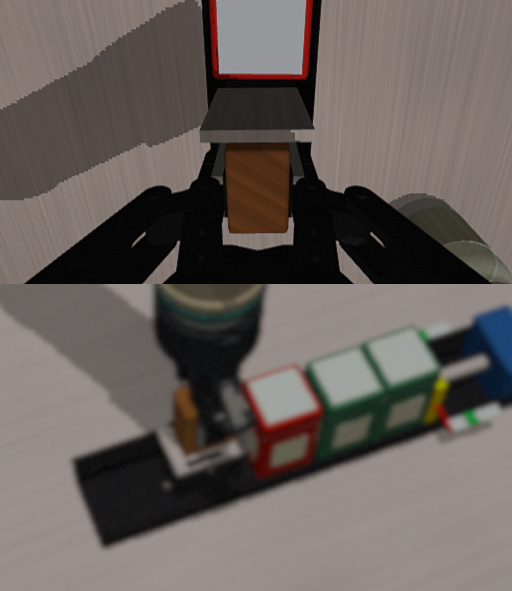

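Wrist: steel face (200–314) lined up with tin c (210–311, rear edge row 178, as predicted) and the tray; the gap is about 10 mm. Lowering.

```bash
python3 -m creep '[{"hand":0,"travel":[0,0,1],"angular":[0,0,0]},{"hand":0,"travel":[0,0,2.2],"angular":[0,0,0]},{"hand":0,"travel":[0,0,3.4],"angular":[0,0,0]},{"hand":0,"travel":[0,0,4.4],"angular":[0,0,0]},{"hand":0,"travel":[0,0,5],"angular":[0,0,0]},{"hand":0,"travel":[0,0,5.2],"angular":[0,0,0]},{"hand":0,"travel":[0,0,5.3],"angular":[0,0,0]},{"hand":0,"travel":[0,0,5.3],"angular":[0,0,0]}]'
```

```text
clock: 16.05
eef_pos: [612.2, 29.8, 35.4]
tool_rot: [3.142, -0.001, -0.032]
force: [0.4, -0.5, -1.7]
width: 27.5
```

```bash
python3 -m creep '[{"hand":0,"travel":[0,0,0.1],"angular":[0,0,0]},{"hand":0,"travel":[0,0,0.2],"angular":[0,0,0]},{"hand":0,"travel":[0,0,0.25],"angular":[0,0,0]},{"hand":0,"travel":[0,0,0.25],"angular":[0,0,0]},{"hand":0,"travel":[0,0,0.25],"angular":[0,0,0]}]'
```

```text
clock: 16.55
eef_pos: [612.5, 29.8, 33.5]
tool_rot: [3.141, -0.001, -0.032]
force: [-1.1, -0.6, 4.8]
width: 27.4
```

Foot on the floor. Pushing now, keeping slight down pressure.

```bash
python3 -m creep '[{"hand":0,"travel":[0,-0.3,0.05],"angular":[0,0,0]},{"hand":0,"travel":[0,-0.6,0.05],"angular":[0,0,0]},{"hand":0,"travel":[0,-0.9,0.05],"angular":[0,0,0]},{"hand":0,"travel":[0,-1.2,0.05],"angular":[0,0,0]},{"hand":0,"travel":[0,-1.5,0.05],"angular":[0,0,0]},{"hand":0,"travel":[0,-1.7,0.05],"angular":[0,0,0]},{"hand":0,"travel":[0,-1.8,0.05],"angular":[0,0,0]},{"hand":0,"travel":[0,-1.8,0.05],"angular":[0,0,0]}]'
```

```text
clock: 17.35
eef_pos: [613.9, 46.1, 33.6]
tool_rot: [3.139, -0.003, -0.033]
force: [0.1, -4.2, 5.4]
width: 27.1
```

```bash
python3 -m creep '[{"hand":0,"travel":[0,-0.2,0],"angular":[0,0,0]},{"hand":0,"travel":[0,-0.4,0],"angular":[0,0,0]},{"hand":0,"travel":[0,-0.6,0],"angular":[0,0,0]},{"hand":0,"travel":[0,-0.8,0],"angular":[0,0,0]},{"hand":0,"travel":[0,-1,0],"angular":[0,0,0]},{"hand":0,"travel":[0,-1.2,0],"angular":[0,0,0]},{"hand":0,"travel":[0,-1.3,0],"angular":[0,0,0]},{"hand":0,"travel":[0,-1.3,0],"angular":[0,0,0]}]'
cat > look.py <<'E'
from h import *
import sys
k=sys.argv[1]
st();S=snap('scene',f's{k}.png');T=snap('top',f't{k}.png')
for c in('scene','top'):
  for n in('pusher_face','stop_face','tin_a'): print(c,n,[(np.round(d['at']).tolist(),round(d['confidence'],2)) for d in ctrl.spot_point(c,n)][:3])
s=cv2.resize(S['frame'][140:260,230:430,::-1],(600,360),interpolation=cv2.INTER_CUBIC)
t=cv2.resize(T['frame'][160:215,110:260,::-1],(600,220),interpolation=cv2.INTER_CUBIC)
cv2.imwrite(f'pics/c{k}.png',np.vstack([s,t]))
E
python3 look.py 6
```

```text
clock: 18.15
eef_pos: [614.5, 55.5, 33.7]
tool_rot: [3.134, -0.003, -0.035]
force: [-1.1, -8.0, 4.7]
width: 27.3
18.15 [614.5  55.5  33.7] [ 3.134e+00 -3.000e-03 -3.500e-02] F [-1.1 -8.   4.7] w 27.3
scene pusher_face [([614.0, 236.0, 32.0], 0.73)]
scene stop_face [([616.0, 88.0, 36.0], 0.84)]
scene tin_a [([620.0, 208.0, 7.0], 0.78), ([613.0, 112.0, 7.0], 0.72), ([618.0, 163.0, 3.0], 0.68)]
top pusher_face [([620.0, 230.0, 29.0], 0.71)]
top stop_face [([613.0, 89.0, 37.0], 0.38)]
top tin_a [([623.0, 211.0, 4.0], 0.76), ([613.0, 106.0, -1.0], 0.75), ([618.0, 160.0, 5.0], 0.65)]
```

View pics/c6.png

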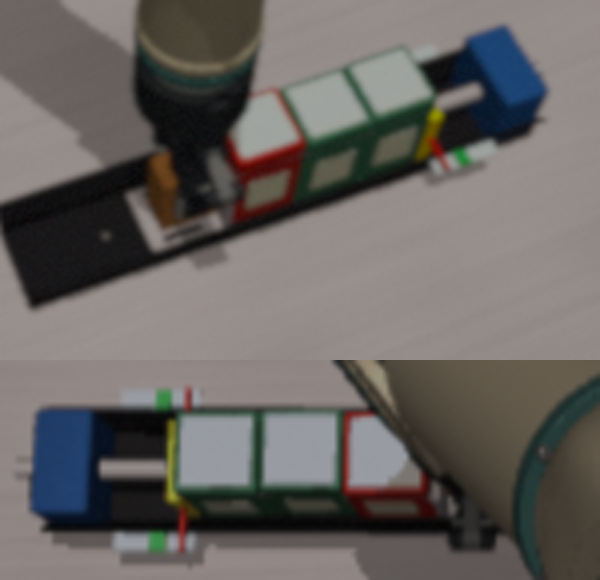

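The row is closed and upright. The pointer is still about 15 mm short of the green mark (top crop: pointer 189, green 157–172), so travel is ≈8 mm. I'll get the tilt correction for the rest of the push.

```bash
python3 -c "
from h import *
s=ctrl.read_state();e=s['eef_pos']
to(e[0]+.5,e[1]+15,e[2],TY)"
```

```text
18.55 [614.4  55.6  33.7] [ 3.134e+00 -2.000e-03 -3.500e-02] F [-0.9 -8.5  6.1] w 27.7
travel cm [-0.   -1.5  -0.01] ang [ 0.41 -0.14 -0.15]
```

```bash
python3 -m creep '[{"hand":0,"travel":[0,-0.4,0.05],"angular":[0.6,0,0]},{"hand":0,"travel":[0,-0.6,0.05],"angular":[0.7,0,0]},{"hand":0,"travel":[0,-0.8,0.05],"angular":[0.8,0,0]},{"hand":0,"travel":[0,-1,0.05],"angular":[0.9,0,0]},{"hand":0,"travel":[0,-1.2,0.05],"angular":[0.9,-0.1,-0.1]},{"hand":0,"travel":[0,-1.4,0.05],"angular":[1,-0.1,-0.1]},{"hand":0,"travel":[0,-1.6,0.05],"angular":[1,-0.1,-0.1]},{"hand":0,"travel":[0,-1.7,0.05],"angular":[1,-0.1,-0.1]},{"hand":0,"travel":[0,-1.7,0.05],"angular":[1,-0.1,-0.1]},{"hand":0,"travel":[0,-1.7,0.05],"angular":[1,-0.1,-0.1]}]'
```

```text
clock: 19.55
eef_pos: [614.6, 64.8, 33.5]
tool_rot: [3.141, 0.001, -0.036]
force: [-2.9, -14.8, 11.8]
width: 27.1
```

```bash
python3 -m creep '[{"hand":0,"travel":[0,-0.8,0.02],"angular":[0.6,0,-0.1]},{"hand":0,"travel":[0,-0.9,0.02],"angular":[0.65,0,-0.2]},{"hand":0,"travel":[0,-1,0.02],"angular":[0.7,0,-0.2]},{"hand":0,"travel":[0,-1.1,0.02],"angular":[0.7,0,-0.2]},{"hand":0,"travel":[0,-1.2,0.02],"angular":[0.75,0,-0.2]},{"hand":0,"travel":[0,-1.3,0.02],"angular":[0.75,0,-0.2]},{"hand":0,"travel":[0,-1.35,0.02],"angular":[0.75,0,-0.2]},{"hand":0,"travel":[0,-1.35,0.02],"angular":[0.75,0,-0.2]},{"hand":0,"travel":[0,-1.35,0.02],"angular":[0.75,0,-0.2]},{"hand":0,"travel":[0,-1.35,0.02],"angular":[0.75,0,-0.2]}]'
python3 look.py 7
```

```text
clock: 20.55
eef_pos: [614.5, 69.0, 33.6]
tool_rot: [3.141, 0.004, -0.037]
force: [-3.7, -16.3, 12.0]
width: 27.3
20.55 [614.5  69.   33.6] [ 3.141  0.004 -0.037] F [ -3.7 -16.3  12. ] w 27.3
scene pusher_face [([614.0, 247.0, 34.0], 0.54)]
scene stop_face [([614.0, 100.0, 38.0], 0.71)]
scene tin_a [([616.0, 176.0, 0.0], 0.63), ([618.0, 221.0, 7.0], 0.62), ([613.0, 123.0, 6.0], 0.58)]
top pusher_face [([621.0, 246.0, 30.0], 0.63), ([610.0, 72.0, 5.0], 0.52)]
top stop_face [([620.0, 245.0, 31.0], 0.63), ([615.0, 101.0, 37.0], 0.59)]
top tin_a [([618.0, 175.0, 1.0], 0.93), ([620.0, 226.0, 7.0], 0.72), ([616.0, 119.0, 5.0], 0.7)]
```

View pics/c7.png

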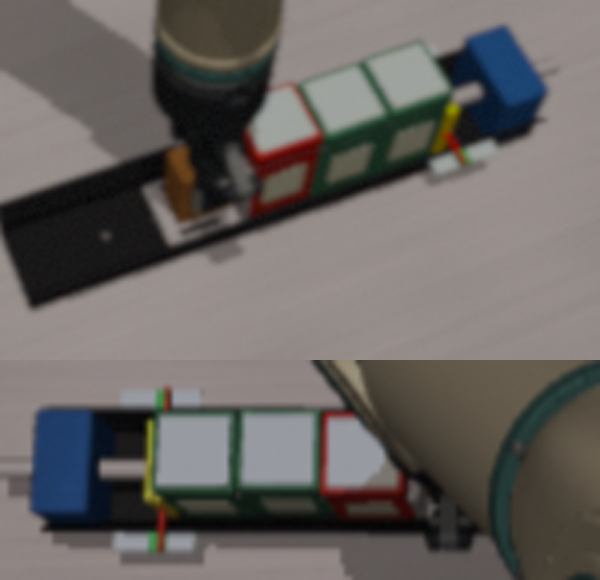

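Pointer is now on the green mark (top crop 167 vs 157–172; lower 162 vs 150–164): ≈20.5 mm. A small final nudge of about 1.5 mm towards the middle, with yaw and lateral trim.

```bash
python3 -m creep '[{"hand":0,"travel":[-0.05,-0.9,0.02],"angular":[0.6,0.1,-0.2]},{"hand":0,"travel":[-0.1,-1,0.02],"angular":[0.65,0.2,-0.4]},{"hand":0,"travel":[-0.15,-1.05,0.02],"angular":[0.7,0.2,-0.4]},{"hand":0,"travel":[-0.15,-1.1,0.02],"angular":[0.7,0.2,-0.4]},{"hand":0,"travel":[-0.15,-1.1,0.02],"angular":[0.7,0.2,-0.4]},{"hand":0,"travel":[-0.15,-1.1,0.02],"angular":[0.7,0.2,-0.4]},{"hand":0,"travel":[-0.15,-1.1,0.02],"angular":[0.7,0.2,-0.4]},{"hand":0,"travel":[-0.15,-1.1,0.02],"angular":[0.7,0.2,-0.4]}]'
python3 look.py 8; sed -i 's/^st/st/' h.py
python3 - <<'E'
from h import *
W=snap('wrist','w8.png');st()
im=cv2.imread('pics/c8.png');cv2.imwrite('pics/d8.png',np.vstack([cv2.resize(im,(450,435)),W['frame'][220:384,31:481,::-1]]))
E
```

```text
clock: 21.75
eef_pos: [613.9, 70.9, 33.6]
tool_rot: [3.141, 0.001, -0.037]
force: [-0.2, -16.8, 8.0]
width: 27.6
21.75 [613.9  70.9  33.6] [ 3.141e+00  1.000e-03 -3.700e-02] F [ -0.2 -16.8   8. ] w 27.6
scene pusher_face [([618.0, 249.0, 32.0], 0.62), ([608.0, 124.0, 7.0], 0.54), ([768.0, -107.0, 0.0], 0.31)]
scene stop_face [([614.0, 102.0, 37.0], 0.94)]
scene tin_a [([610.0, 126.0, 8.0], 0.78), ([619.0, 224.0, 2.0], 0.74), ([618.0, 177.0, 2.0], 0.69)]
top pusher_face [([621.0, 246.0, 30.0], 0.71)]
top stop_face [([618.0, 103.0, 34.0], 0.61)]
top tin_a [([621.0, 224.0, 6.0], 0.86), ([615.0, 122.0, 4.0], 0.76), ([617.0, 176.0, 4.0], 0.73)]
22.2 [613.9  71.   33.5] [ 3.141e+00  1.000e-03 -3.700e-02] F [ -0.1 -15.7   9.1] w 27.5
```

View pics/d8.png

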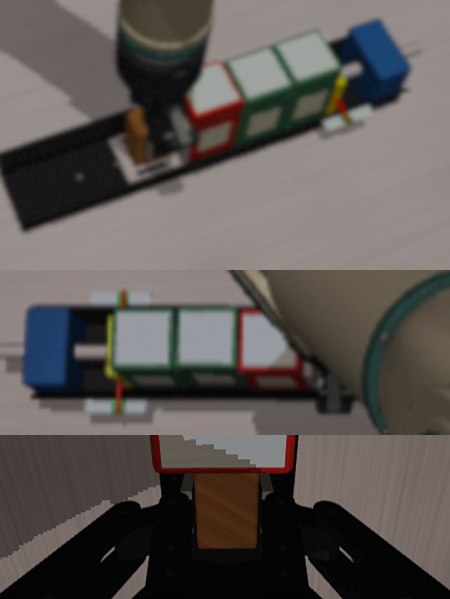

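The pointer sits in the middle of the green mark on both scales. Row closed, stop upright, readings steady. Handing in.

```bash
python3 -c "
from h import *
print(ctrl.finish_job());st()"
```

```text
the job is handed in; nothing more can be done
None
the job is handed in; nothing more can be done
```

The job is handed in at 22.2 s. The red tin stands released in the tray behind the two green ones. The end stop's steel face is against it, and the arm is still holding the stop and pushing the closed row onto the spring.

**Pusher:** The red pointer sits within the green mark on both scales. I estimate about 22 mm of travel, or roughly 10 N on the spring, and it was never near the end of its travel.

**Force:** The tool reads about 16 N along the tray, more than the spring's 10 N plus the 2 N you gave for the tins. I put the rest down to the stop's foot rubbing on the floor, since the arm presses it down with about 9 N. I did not measure that friction separately.

**End stop:** The tool is within 0.1° of vertical and its height matches the foot resting on the tray floor. That the foot is flat follows from these two readings and the pictures, not from a direct measurement. The tool's yaw is about 0.3° off the tray line I measured, and the sideways force is near zero.

**Disagreement:** The networks' pusher-face points were scattered. They put the pusher's movement at about 20–21 mm, slightly below my pointer reading of about 22 mm but still within the green mark.

The arm was never sent near the jar, the tape core or the screwdriver. I did not run a separate check of them at the end.

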